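Bring the square snack jar to the front

ROBOT

A 6-joint arm with a two-finger parallel gripper is mounted at the origin on the work surface. World frame = base frame: x ahead of the robot, y to its left, z up, the work surface at z = 0. Lengths are in m, angles in rad, forces in N, time in s.
With the tool pointing down it reaches from about 0.35 to 0.775 m from the base axis. Payload 7.3 kg.
Tool frame: the origin (TCP) lies between the finger pads, 19 mm behind the fingertips; this is the grasp point; y points along the fingers, x is the direction in which the jaws open and shut, and the axes are right-handed (so a half turn about y gives the same grasp; the last joint's range is limited). The gripper opens to 92 mm and grips with 3 to 60 N. Pads are 19 mm wide; open, the fingers measure 130 mm over their backs; the gripper's body (75 mm by 190 mm) begins 47 mm behind the grasp point.
Start: joints at [-1.318, 0.342, 1.524, -0, 1.275, -0.146], TCP at [0.204, -0.484, 0.246] pointing down, gripper open.
Joint ranges: [-2.53, 2.53], [-0.77, 2.02], [0.04, 2.7], [-1, 4.14], [0.28, 2.66], [-3.11, 3.11]. Speed limits (rad/s): [2.57, 2.57, 3.14, 3.14, 3.14, 3.14].

INTERFACE

Orientations are given as a rotation vector (axis times angle).
In Python, from rig import read_state, grab_frame, camera_info, finish_job gives the robot as it stands.
- The arm moves only by the tool send_rows, never from a script. Its argument "deltas" is a list of rows, each a list of 3 entries, a list of its own where there are three numbers: the turn, a rotation vector about the tool's x, y, z in rad, then the shift along the tool's x, y, z in units of 30 mm (1.0 is 30 mm), then the gripper's target within -1 to 1 (fully open at 1, half-way at 0, shut at -1). A call has 1 to 8 rows; each row shifts and turns the commanded pose from where the row before left it, along the tool's axes as they then stand; what a row does not reach is not made up. A row lasts 1/12 s, in which the tool goes at most 41.7 mm and 7.16 degrees, less where a joint would pass 70% of its speed; a pose out of reach is approached as far as the arm can. A call is refused whole if a number of a shift passes 1 or a number of a turn 0.125, either way. A call with a gripper value outside its range is refused whole. The fingers move at their own pace and stop on an object; "newtons" is the grip in N (left out, the last holds). Time passes only in rows, so rows that do not move let the fingers close. It gives the time, the measured TCP pose, the force and the opening at its end, in the units of the state.
- read_state(): the state, without advancing time (a new reading comes with each control period).
- grab_frame(name): name is "scene" or "side" or "wrist"; returns the picture (480x640x3 uint8, blue, green, red); there is no depth.
- camera_info(name): a dict with "mtx" (3x3 intrinsics, pixels), "rvec" (rotation vector, rad) and "tvec" (3), from world to camera coordinates, as OpenCV has them. Camera axes: x right, y down, z forward; pixel columns grow to the right and rows downward; lengths in m; the calibration is good to about 2 mm. A picture is of the moment at which its call begins: read the wrist's pose just before it. camera_info takes no time and is no camera call; for the wrist camera it gives the pose at the moment of the call.
- finish_job(): hands the job in, once; it reports no verdict.
The state is a dict: "time": time; "qpos": joint angles; "joint_velocities": joint speeds; "effort": joint torques, N m; "tool_pos": TCP position; "ee_rot": TCP orientation; "force": force on the tool from outside, world axes, zero at the start; "ft_torque": the same for the moment, N m; "finger_gap": finger opening in m.
Only numpy, scipy, OpenCV 4.12 (cv2) and the standard library are available. Lean on these libraries where they do the work, as an engineer would, in place of code of your own. Each camera call takes 0.05 s, during which the arm holds its last target.

TASK

Unlock the snack carousel by pushing the plunger on its side post all the way down, then turn the carousel by its central bar handle until the square jar stands right at the front, in the middle behind the serving lip. Finish still gripping the handle, holding the turntable still there; do not touch the jars, which must all stay standing on it, and leave the other things on the counter where they are.

Things in the scene. Friction and masses are not known exactly. Their poses are not given: they have to be found in the camera images.
- carousel: Snack carousel, fixed. Origin on the turning axis at counter height, z up. Its FRONT is its own -x (world -x within 0.6 rad), marked by a flat white serving lip, 70 mm wide, at counter level out to 170 mm from the axis. Round wooden turntable: 252 mm across, top 42 mm up, fence to 48 mm. All on it but the central handle and spindle is below 130 mm.
- front_spot (a point): Point on the turntable's top surface at the carousel's front: 80 mm from the axis towards the serving lip, 42 mm above the counter. Does not turn with the turntable. The square jar has to end here.
- turntable: The round wooden turntable, 252 mm across; origin on the axis at counter height, turns about z. No stops, friction about 0.06 N m, stays where it is left. At the start it is locked with about 0.03 rad of play, its axes along the carousel's. In its middle, on a slim spindle, a dark wooden bar handle: 56 mm long along its x, 14 mm thick along its y, from 140 to 186 mm above the counter.
- handle_grip (a point): Place for the TCP when gripping the bar handle from above across its 14 mm: on the axis, 166 mm above the counter. Turns with the turntable: x along the bar, y across it. A gripper pointing down clears all jars here at any yaw.
- plunger (a joint): Stroke of the sprung release plunger: 0 up, 0.016 m fully down. It springs back when let go. Needs about 2 N at first and about 10 N fully down.
- plunger_top (a point): Centre of the top of the plunger's black cap (30 mm across), 102 mm above the counter when up. It sits on a square white post, 36 mm wide, 80 mm tall, at the carousel's own +y, 165 mm from the axis. Press straight down from above with closed fingers; moves down with the plunger.
- bolt (a joint): Lock bolt under the turntable: 0 locked, above 0.010 m free. The plunger's stem pushes it down as the plunger nears its full stroke; it then stays down by friction.
- jar_square: Loose glass jar with a steel lid, the only SQUARE one: 50 by 50 mm, 80 mm tall, standing on the turntable about 80 mm from its axis, at any of five evenly spread places, none of them at the front. Origin: centre of its underside. Carried round by the turntable; not to be touched.
- jar_a: Loose glass jar with a steel lid, ROUND, 52 mm across, 85 mm tall, standing on the turntable about 80 mm from its axis. Origin: centre of its underside. Not to be touched.
- jar_b: Loose glass jar with a steel lid, ROUND, 52 mm across, 85 mm tall, standing on the turntable about 80 mm from its axis. Origin: centre of its underside. Not to be touched.
- jar_c: Loose glass jar with a steel lid, ROUND, 52 mm across, 68 mm tall, standing on the turntable about 80 mm from its axis. Origin: centre of its underside. Not to be touched.
- jar_d: Loose glass jar with a steel lid, ROUND, 52 mm across, 68 mm tall, standing on the turntable about 80 mm from its axis. Origin: centre of its underside. Not to be touched.
- clear_cup: Clear polycarbonate cup, 74 mm across, 105 mm tall. Origin: centre of its underside. Bystander, loose on the counter; leave it alone.
- silicone_lid: Red silicone lid with a small knob, 88 mm across, 24 mm tall. Origin: centre of its underside. Bystander, loose on the counter; leave it alone.
- scoop_spoon: Steel spoon, 180 mm long, lying flat. Origin under its middle. Bystander, loose on the counter; leave it alone.
- mug: White ceramic mug with a handle, 82 mm across, 95 mm tall. Origin: centre of its underside. Bystander, loose on the counter; leave it alone.
- bowl: Blue ceramic bowl, 140 mm across, 55 mm tall. Origin: centre of its underside. Bystander, loose on the counter; leave it alone.
- tin: Pale metal can, 72 mm across, 80 mm tall. Origin: centre of its underside. Bystander, loose on the counter; leave it alone.

How it is judged:
On the way:
1. the plunger is pushed fully down and the lock bolt is free, before the turntable has been turned (value of joint plunger above 0.0135 m and value of joint bolt above 0.0095 m and angle between the x axis of turntable and the x axis of carousel, either way round below 0.12 rad), for 0.1 s.
At the end, for the whole second after the job is handed in: Square jar at the front: within 10 mm of the carousel's centre line, over 60 mm from the axis on the lip's side; turntable still (under 0.04 rad/s); fingers grip the handle (over 2 N, TCP within 35 mm of the grip point); all five jars upright on the turntable (y of jar_square in the frame of carousel between -0.01 and 0.01 m and x of jar_square in the frame of carousel below -0.06 m and angular speed of turntable below 0.04 rad/s and linear speed of jar_square below 0.02 m/s and contact force between the fingers and turntable above 2 N and distance between the grasp point and handle_grip below 0.035 m and angle between each of jar_square, jar_a, jar_b, jar_c, jar_d's own z axis and vertical below 0.15 rad and z of jar_square in the frame of carousel between 0.036 and 0.05 m and z of jar_a in the frame of carousel between 0.036 and 0.05 m and z of jar_b in the frame of carousel between 0.036 and 0.05 m and z of jar_c in the frame of carousel between 0.036 and 0.05 m and z of jar_d in the frame of carousel between 0.036 and 0.05 m); the arm keeps its last pose, push and grip.
It fails at once if the robot touches a jar (contact force between any of the fingers, the arm and jar_square above 1 N or contact force between any of the fingers, the arm and jar_a above 1 N or contact force between any of the fingers, the arm and jar_b above 1 N or contact force between any of the fingers, the arm and jar_c above 1 N or contact force between any of the fingers, the arm and jar_d above 1 N).
It fails at once if a bystander is moved by more than 30 mm (distance of any of clear_cup, silicone_lid, scoop_spoon, mug, bowl, tin from where it was at the start of the episode above 0.03 m).
It also fails if it takes over 72 s, if anything falls off the work surface, if the arm or the gripper's body presses on something with over 40 N, if the wrist force passes 120 N, or if a joint passes its speed limit or range.

## Working session

There is one attempt and no reset: what is moved stays moved. The work goes in short steps, Python scripts to look and compute and a tool call to move; the robot and the scene stay as the last step left them, time stands still between calls to the robot, and variables do not carry over. Pictures are saved under pics/ and viewed, and the job is handed in when it is done.

Besides the shell and the picture viewer there is one more tool, called by a JSON object that holds its "fn" and its "kwargs", one argument or row to a line. send_rows: Moves the arm, as the interface text tells. Its arguments: {"type":"object","properties":{"deltas":{"type":"array"},"newtons":{"type":"number"}},"required":["deltas"]}

```bash
mkdir -p pics
python3 - <<'E'
from rig import *
import cv2
s=read_state();print(s)
for n in("scene","side","wrist"):
    cv2.imwrite(f"pics/{n}0.png",grab_frame(n));print(n,camera_info(n))
E
```

```text
{'time': 0.0, 'qpos': array([-1.31801234e+00,  3.42742915e-01,  1.52501204e+00, -6.50194081e-06,
        1.27539113e+00, -1.45995110e-01]), 'joint_velocities': array([ 0.00011516,  0.00127573, -0.00022867, -0.00019067,  0.00108272,
       -0.00042121]), 'effort': array([ 8.18914286e-04, -4.31237590e+01, -2.44215095e+01,  7.18236342e-02,
        5.59822388e-02, -1.62210345e-04]), 'tool_pos': array([ 0.20378066, -0.48343117,  0.2448362 ]), 'ee_rot': array([-1.37081217,  0.9114493 , -0.90954011]), 'force': array([-0.79263916, -0.08228918, -0.86324216]), 'ft_torque': array([0.04946778, 0.00517197, 0.02076491]), 'finger_gap': 0.09200039379797802}
scene {'mtx': array([[571.78689807,   0.        , 329.52081579],
       [  0.        , 571.78689807, 238.8010836 ],
       [  0.        ,   0.        ,   1.        ]]), 'rvec': array([ 2.28811151,  0.88209146, -0.3221284 ]), 'tvec': array([-0.4101669 , -0.16080094,  1.79815789])}
side {'mtx': array([[536.17319447,   0.        , 323.67269231],
       [  0.        , 536.17319447, 242.05389716],
       [  0.        ,   0.        ,   1.        ]]), 'rvec': array([ 0.99373784, -2.22759801,  1.29286644]), 'tvec': array([0.38076369, 0.29761852, 1.24443053])}
wrist {'mtx': array([[422.40167028,   0.        , 318.17327675],
       [  0.        , 422.40167028, 239.660344  ],
       [  0.        ,   0.        ,   1.        ]]), 'rvec': array([-2.42487309,  1.60866249,  0.21717247]), 'tvec': array([-0.52549432, -0.03346744,  0.39021078])}
```

View pics/scene0.png

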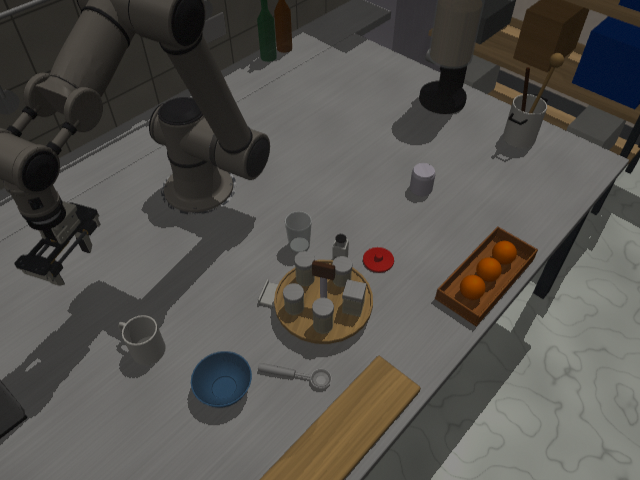

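View pics/side0.png

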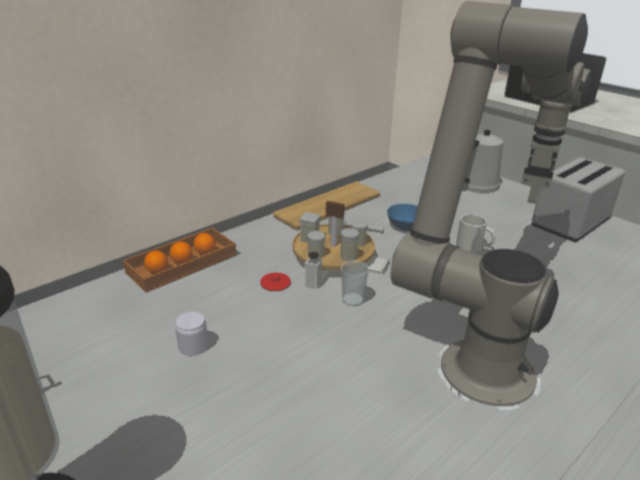

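View pics/wrist0.png

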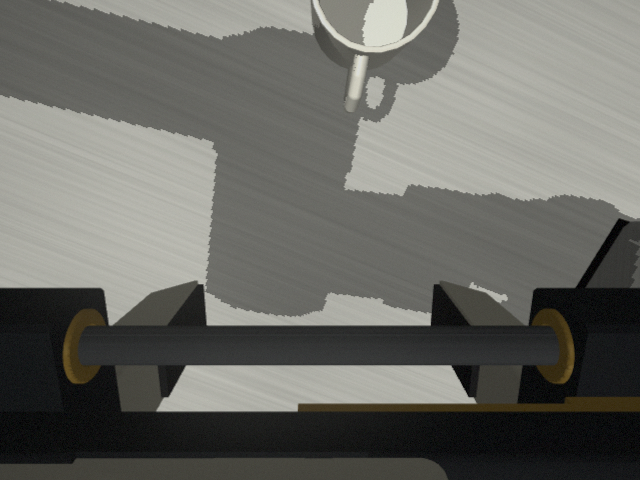

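The scene shows the carousel around (323,300), with the handle at (323,269), plunger cap at (341,240), lip at (268,295) and square jar probably at (354,297). The cup is at (298,232). I'll zoom in next and measure positions.

```bash
cat > h.py <<'E'
import numpy as np,cv2
from rig import *
def ray(info,u,v):
    R=cv2.Rodrigues(info['rvec'])[0];d=R.T@np.linalg.inv(info['mtx'])@np.array([u,v,1.]);c=-R.T@info['tvec'];return c,d
def onz(n,u,v,z,info=None):
    c,d=ray(info or camera_info(n),u,v);return c+d*(z-c[2])/d[2]
def proj(n,p,info=None):
    i=info or camera_info(n);return cv2.projectPoints(np.array(p,float).reshape(-1,3),i['rvec'],i['tvec'],i['mtx'],None)[0].reshape(-1,2)
E
python3 - <<'E'
from h import *
a=cv2.imread("pics/scene0.png");b=cv2.imread("pics/side0.png")
A=cv2.resize(a[205:355,235:415],None,fx=4.4,fy=4,interpolation=cv2.INTER_CUBIC);A=cv2.resize(a[205:355,235:435],(800,600),interpolation=cv2.INTER_CUBIC)
cv2.imwrite("pics/scz.png",A)
cv2.imwrite("pics/siz.png",cv2.resize(b[190:310,250:410],(800,600),interpolation=cv2.INTER_CUBIC))
# turntable mask in scene
h=cv2.cvtColor(a,cv2.COLOR_BGR2HSV)
print(h[325,290],h[269,323],h[240,341],h[330,345])
E
```

```text
[ 18 129 119] [ 14 107  31] [ 0  9 28] [ 18 131 128]
```

View pics/scz.png

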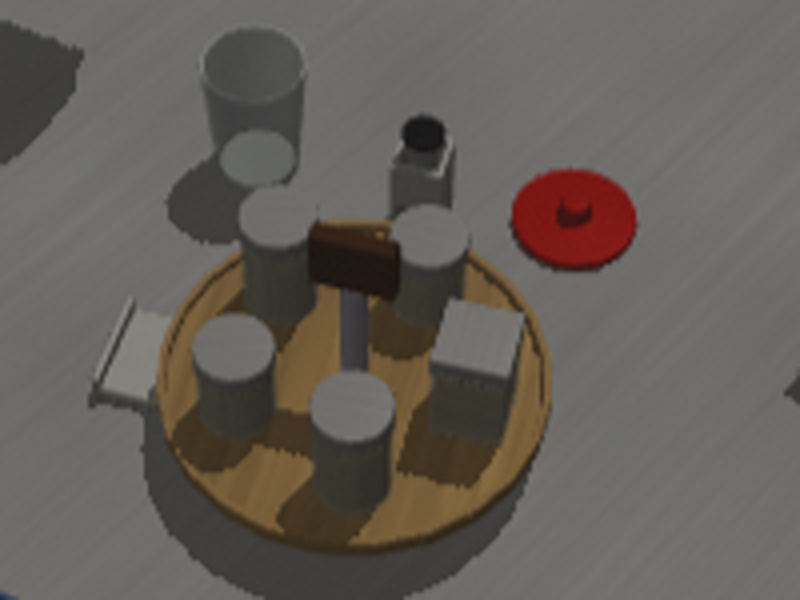

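View pics/siz.png

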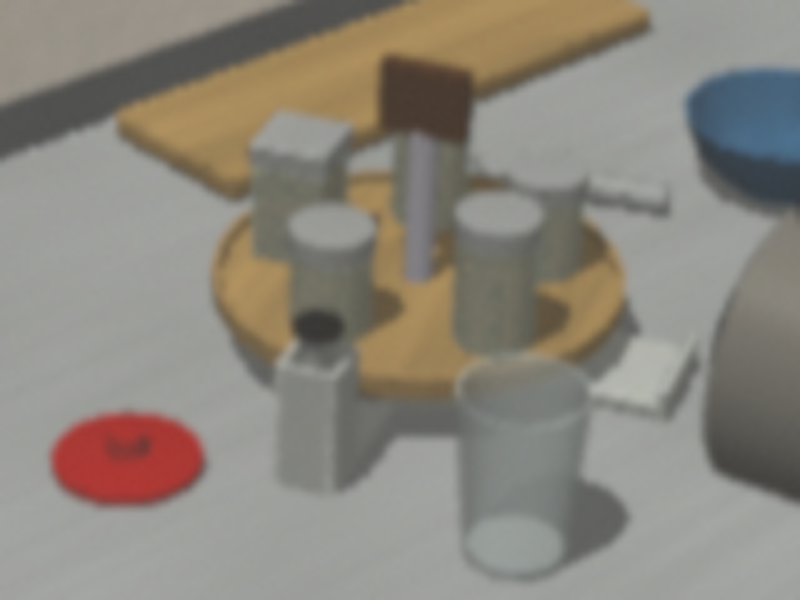

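Run:
```python
from h import *
f=lambda x,y:(235+(x+.5)/4-.5,205+(y+.5)/4-.5)
g=lambda x,y:(250+(x+.5)/5-.5,190+(y+.5)/5-.5)
a=cv2.imread("pics/scene0.png");h=cv2.cvtColor(a,cv2.COLOR_BGR2HSV)
m=cv2.inRange(h,(10,80,40),(28,255,255));m[:215]=0;m[350:]=0;m[:,:268]=0;m[:,378:]=0
pts=np.argwhere(m>0)[:,::-1].astype(float)
W=np.array([onz("scene",*p,.048)[:2] for p in pts]).astype(np.float32)
hull=cv2.convexHull(W)
# circle fit with known radius .126, lower/outer hull
from scipy.optimize import least_squares
H=hull[:,0]
r=least_squares(lambda q:np.hypot(*(H-q[:2]).T)-.126,W.mean(0),loss='soft_l1',f_scale=.001)
print("axis from rim",r.x,np.round(np.hypot(*(H-r.x).T),3))
C=onz("scene",*f(424,133),.102);print("cap",C)
C2=onz("side",*g(319,325),.102);print("cap side",C2)
sq=np.array([onz("scene",*f(*p),.122) for p in((447,300),(524,310),(506,375),(432,365))]);print("sq",sq,sq.mean(0))
sq2=np.array([onz("side",*g(*p),.122) for p in((283,108),(354,122),(322,168),(250,145))]);print("sq side",sq2.mean(0))
ht=[onz("scene",*f(*p),.186)[:2] for p in((310,235),(312,226),(332,223),(400,243))];print("h top",ht)
ht=[onz("side",*g(*p),.186)[:2] for p in((389,55),(473,70))];print("h top side",ht)
l=[onz("scene",*f(*p),.006)[:2] for p in((132,298),(93,400))];print("lip",l)
l=[onz("side",*g(*p),.006)[:2] for p in((695,345),(663,412))];print("lip",l)
cu=onz("scene",*f(253,70),.105),onz("scene",*f(258,158),0.0);print("cup",cu)
cu=onz("side",*g(523,390),.105),onz("side",*g(515,545),0.0);print("cup",cu)
print("lid",onz("scene",*f(574,220),.01))
```

```text
Traceback (most recent call last):
  File "h.py", line 6, in onz
    c,d=ray(info or camera_info(n),u,v);return c+d*(z-c[2])/d[2]
                    ~~~~~~~~~~~^^^
ValueError: time passes only in moves, steps and waits
```

```bash
sed -i 's/^def ray/_c={}\ndef ci(n):\n    if n not in _c:_c[n]=camera_info(n)\n    return _c[n]\ndef ray/; s/or camera_info(n)/or ci(n)/' h.py
cat > m1.py <<'E'
from h import *
f=lambda x,y:(235+(x+.5)/4-.5,205+(y+.5)/4-.5)
g=lambda x,y:(250+(x+.5)/5-.5,190+(y+.5)/5-.5)
a=cv2.imread("pics/scene0.png");h=cv2.cvtColor(a,cv2.COLOR_BGR2HSV)
m=cv2.inRange(h,(10,80,40),(28,255,255));m[:215]=0;m[350:]=0;m[:,:268]=0;m[:,378:]=0
pts=np.argwhere(m>0)[:,::-1].astype(float)
W=np.array([onz("scene",*p,.048)[:2] for p in pts]).astype(np.float32)
hull=cv2.convexHull(W)
from scipy.optimize import least_squares
H=hull[:,0]
r=least_squares(lambda q:np.hypot(*(H-q[:2]).T)-.126,W.mean(0),loss='soft_l1',f_scale=.001)
print("axis from rim",r.x,np.round(np.hypot(*(H-r.x).T),3))
C=onz("scene",*f(424,133),.102);print("cap",C)
C2=onz("side",*g(319,325),.102);print("cap side",C2)
sq=np.array([onz("scene",*f(*p),.122) for p in((447,300),(524,310),(506,375),(432,365))]);print("sq",sq.mean(0))
sq2=np.array([onz("side",*g(*p),.122) for p in((283,108),(354,122),(322,168),(250,145))]);print("sq side",sq2.mean(0))
ht=[onz("scene",*f(*p),.186)[:2] for p in((310,235),(312,226),(332,223),(400,243))];print("h top",ht)
ht=[onz("side",*g(*p),.186)[:2] for p in((389,55),(473,70))];print("h top side",ht)
l=[onz("scene",*f(*p),.006)[:2] for p in((132,298),(93,400))];print("lip",l)
l=[onz("side",*g(*p),.006)[:2] for p in((695,345),(663,412))];print("lip",l)
cu=onz("scene",*f(253,70),.105),onz("scene",*f(258,158),0.0);print("cup",cu)
cu=onz("side",*g(523,390),.105),onz("side",*g(515,545),0.0);print("cup",cu)
print("lid",onz("scene",*f(574,220),.01))
E
python3 m1.py
```

```text
axis from rim [ 0.598802   -0.07592694] [0.127 0.127 0.127 0.126 0.127 0.126 0.126 0.125 0.126 0.127 0.126 0.126
 0.127 0.128 0.129 0.129 0.129 0.128 0.131 0.13  0.13  0.129 0.129 0.13
 0.128 0.13  0.129 0.128 0.128 0.128 0.127 0.127 0.126 0.126 0.126 0.126
 0.126 0.126 0.126 0.127 0.128 0.128 0.129 0.129 0.129 0.129 0.129 0.129
 0.129 0.128 0.129 0.129 0.129]
cap [0.52460046 0.07412307 0.102     ]
cap side [0.52097044 0.07907533 0.102     ]
sq [ 0.66883208 -0.04143015  0.122     ]
sq side [ 0.66610243 -0.03668754  0.122     ]
h top [array([ 0.57472354, -0.08851762]), array([ 0.57090106, -0.08269638]), array([ 0.57818299, -0.07295383]), array([ 0.61845844, -0.05692887])]
h top side [array([ 0.61851121, -0.0614875 ]), array([ 0.57265591, -0.08552093])]
lip [array([ 0.42221319, -0.10748215]), array([ 0.46367237, -0.1828171 ])]
lip [array([ 0.46877082, -0.18565102]), array([ 0.43167041, -0.11492418])]
cup (array([0.40229427, 0.03636416, 0.105     ]), array([0.39477502, 0.04388769, 0.        ]))
cup (array([0.39895925, 0.04382187, 0.105     ]), array([0.40187238, 0.03905282, 0.        ]))
lid [0.60382068 0.14568801 0.01      ]
```

Run:
```python
from h import *
s=read_state();R=cv2.Rodrigues(s['ee_rot'])[0];print(R.round(4))
x=R[:,0];print("jaw ang",np.arctan2(x[1],x[0]))
i=camera_info("wrist");Rc=cv2.Rodrigues(i['rvec'])[0];c=-Rc.T@i['tvec'];print("cam in tool",R.T@(c-s['tool_pos']),"\naxes",(R.T@Rc.T).round(3))
```

```text
[[ 3.883e-01 -3.000e-04  9.215e-01]
 [-9.215e-01  1.100e-03  3.883e-01]
 [-1.100e-03 -1.000e+00  1.000e-04]]
jaw ang -1.1719877638265075
cam in tool [ 0.00055908 -0.14011523  0.07149053] 
axes [[ 1.     0.     0.001]
 [-0.001 -0.265  0.964]
 [ 0.001 -0.964 -0.265]]
```

{"fn": "send_rows", "kwargs": {
  "deltas": [
    [[0,0,0],[-0.3,0,0.35],-1],
    [[0,0,0],[-0.5,0,0.7],-1],
    [[0,0,0],[-0.545,0,0.71],-1],
    [[0,0,0],[-0.545,0,0.71],-1],
    [[0,0,0],[-0.545,0,0.71],-1],
    [[0,0,0],[-0.545,0,0.71],-1],
    [[0,0,0],[-0.545,0,0.71],-1],
    [[0,0,0],[-0.545,0,0.71],-1]
  ],
  "newtons": 20
}}

```text
time: 0.82
tool_pos: [0.3037, -0.3073, 0.2454]
ee_rot: [-1.372, 0.911, -0.91]
force: [1.0, 0.5, 0.1]
finger_gap: 0.0429
```

{"fn": "send_rows", "kwargs": {
  "deltas": [
    [[0,0,0],[-0.545,0,0.71],-1],
    [[0,0,0],[-0.545,0,0.71],-1],
    [[0,0,0],[-0.545,0,0.71],-1],
    [[0,0,0],[-0.545,0,0.71],-1],
    [[0,0,0],[-0.545,0,0.71],-1],
    [[0,0,0],[-0.545,0,0.71],-1],
    [[0,0,0],[-0.545,0,0.71],-1],
    [[0,0,0],[-0.545,0,0.71],-1]
  ]
}}

```text
time: 1.48
tool_pos: [0.4095, -0.1206, 0.2455]
ee_rot: [-1.372, 0.911, -0.91]
force: [-0.2, -0.2, 0.4]
finger_gap: 0.0006
```

{"fn": "send_rows", "kwargs": {
  "deltas": [
    [[0,0,0],[-0.5,0,0.65],-1],
    [[0,0,0],[-0.3,0,0.4],-1],
    [[0,0,0],[-0.1,0,0.1],-1],
    [[0,0,0],[0,0,0],-1]
  ]
}}

```text
time: 1.82
tool_pos: [0.4306, -0.0832, 0.2454]
ee_rot: [-1.373, 0.909, -0.908]
force: [0.1, 0.5, -0.1]
finger_gap: 0.0003
```

Run:
```python
from h import *
import pickle
s=read_state();print(s['time'],s['tool_pos'],s['qpos'])
i=camera_info("wrist");im=grab_frame("wrist");cv2.imwrite("pics/w1.png",im);pickle.dump(i,open("w1.pkl","wb"))
```

```text
1.8167 [ 0.43055469 -0.08319213  0.24536485] [-3.65964473e-01  1.83581413e-01  1.74339916e+00 -3.22433520e-05
  1.21512690e+00  8.03633869e-01]
```

View pics/w1.png

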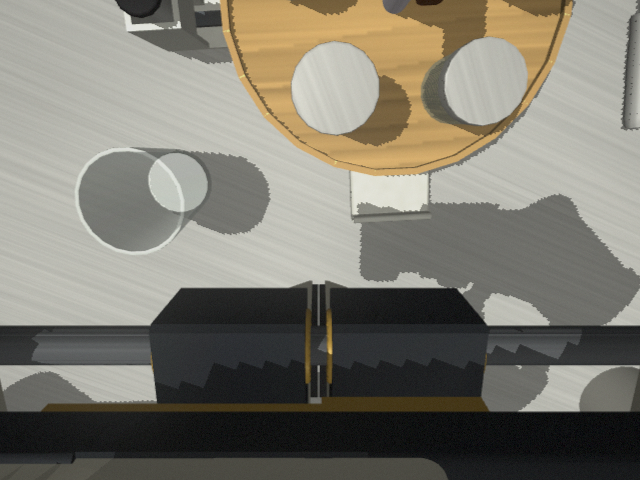

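Wrist view: lip outer edge runs (351,216)–(430,215), with the turntable rim above it. The cap is partly visible at (139,5), the cup at (130,200) and the spindle at (397,5).

Run:
```python
from h import *
import pickle
from scipy.optimize import least_squares
i=pickle.load(open("w1.pkl","rb"));a=cv2.imread("pics/w1.png");h=cv2.cvtColor(a,cv2.COLOR_BGR2HSV)
m=cv2.inRange(h,(8,60,50),(28,255,255));m[200:]=0
pts=np.argwhere(m>0)[:,::-1].astype(float)
hull=cv2.convexHull(pts.astype(np.float32))[:,0]; hull=hull[hull[:,1]>5]
for z in (.048,.045):
  H=np.array([onz("",*p,z,i)[:2] for p in hull])
  r=least_squares(lambda q:np.hypot(*(H-q[:2]).T)-.126,[.6,-.07],loss='soft_l1',f_scale=.001);print(z,r.x,np.abs(r.fun).mean())
ax=r.x
for z in(0,.006,.01):
  L=np.array([onz("",*p,z,i)[:2] for p in((351,216),(430.5,215),)]);d=L[0]-L[1]
  mid=L.mean(0);print("lip",z,L,np.hypot(*d),"yaw edge",np.arctan2(-d[0],d[1]),"mid",np.arctan2(*(ax-mid)[::-1]),np.hypot(*(ax-mid)))
```

```text
0.048 [ 0.59716068 -0.073885  ] 0.0005200722985579291
0.045 [ 0.59682246 -0.07456759] 0.0008984908702559512
lip 0 [[ 0.43197627 -0.11689689]
 [ 0.46179841 -0.18469665]] 0.07406867418936508 yaw edge 0.4143862897048357 mid 0.47035648793428037 0.1682005636370485
lip 0.006 [[ 0.43298293 -0.11594602]
 [ 0.46234085 -0.1826904 ]] 0.0729156978850552 yaw edge 0.4143862897048352 mid 0.4645607803301892 0.16684283276353368
lip 0.01 [[ 0.43365404 -0.11531211]
 [ 0.46270248 -0.18135289]] 0.07214704701551528 yaw edge 0.41438628970483626 mid 0.4606443711207484 0.16594083476123445
```

{"fn": "send_rows", "kwargs": {
  "deltas": [
    [[0,0,0],[-0.38,0,0.5],-1],
    [[0,0,0],[-0.55,0,0.74],-1],
    [[0,0,0],[-0.55,0,0.74],-1],
    [[0,0,0],[-0.55,0,0.74],-1],
    [[0,0,0],[-0.55,0,0.74],-1],
    [[0,0,0],[-0.55,0,0.74],-1],
    [[0,0,0],[-0.55,0,0.69],-1],
    [[0,0,0],[0,0,0],-1]
  ]
}}

```text
time: 2.53
tool_pos: [0.5244, 0.0762, 0.2452]
ee_rot: [-1.371, 0.909, -0.909]
force: [-1.1, 0.1, -0.1]
finger_gap: 0.0003
```

{"fn": "send_rows", "kwargs": {
  "deltas": [
    [[0,0,0],[0,0.6,0],-1],
    [[0,0,0],[0,0.8,0],-1],
    [[0,0,0],[0,0.8,0],-1],
    [[0,0,0],[0,0.8,0],-1],
    [[0,0,0],[0,0.6,0],-1],
    [[0,0,0],[0,0,0],-1]
  ]
}}

```text
time: 3.03
tool_pos: [0.5204, 0.0726, 0.134]
ee_rot: [-1.376, 0.918, -0.907]
force: [-0.8, 0.2, -0.8]
finger_gap: 0.0002
```

Run:
```python
from h import *
import pickle
s=read_state();print(s['time'],s['tool_pos'],s['qpos'],s['force'])
i=camera_info("wrist");im=grab_frame("wrist");cv2.imwrite("pics/w2.png",im);pickle.dump(i,open("w2.pkl","wb"))
b=grab_frame("side");cv2.imwrite("pics/s2.png",cv2.resize(b[170:310,230:410],(720,560),interpolation=cv2.INTER_CUBIC))
```

```text
3.0333 [0.52039697 0.07256788 0.13404787] [-7.08161458e-03  4.63517065e-01  1.67177632e+00 -5.85382088e-04
  1.01392208e+00  1.16686868e+00] [-0.76187839  0.19102995 -0.77777479]
```

View pics/w2.png

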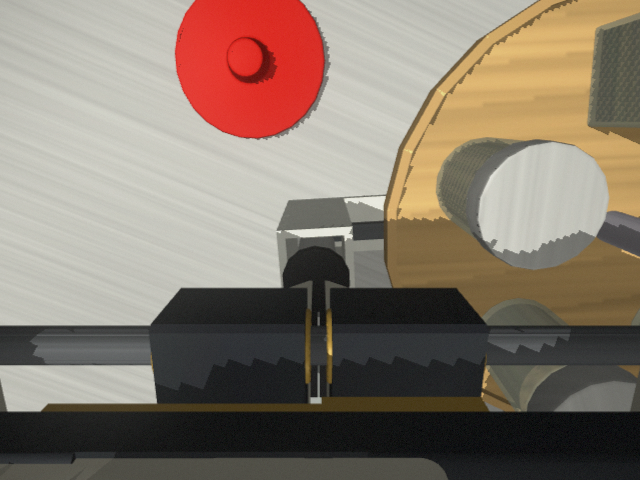

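View pics/s2.png

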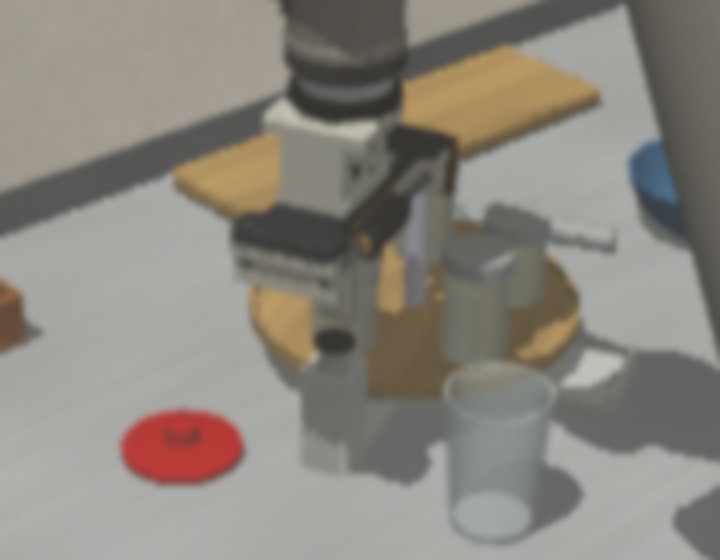

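{"fn": "send_rows", "kwargs": {
  "deltas": [
    [[0,0,0],[-0.05,0.2,0.1],-1],
    [[0,0,0],[0,0.2,0],-1],
    [[0,0,0],[0,0.2,0],-1],
    [[0,0,0],[0,0.2,0],-1],
    [[0,0,0],[0,0.15,0],-1],
    [[0,0,0],[0,0,0],-1],
    [[0,0,0],[0,0,0],-1]
  ]
}}

```text
time: 3.72
tool_pos: [0.5261, 0.0768, 0.1094]
ee_rot: [-1.371, 0.909, -0.912]
force: [0.3, -1.2, 5.9]
finger_gap: 0.0007
```

{"fn": "send_rows", "kwargs": {
  "deltas": [
    [[0,0,0],[0,0.1,0],-1],
    [[0,0,0],[0,0.1,0],-1],
    [[0,0,0],[0,0.1,0],-1],
    [[0,0,0],[0,0,0],-1],
    [[0,0,0],[0,0,0],-1]
  ]
}}

```text
time: 4.13
tool_pos: [0.5267, 0.0768, 0.1046]
ee_rot: [-1.369, 0.906, -0.914]
force: [-8.6, -1.0, 37.1]
finger_gap: 0.0006
```

Contact force was 37 N at TCP z 0.1046, so the plunger has bottomed. I'll ease off slightly while holding, then lift.

{"fn": "send_rows", "kwargs": {
  "deltas": [
    [[0,0,0],[0,-0.08,0],-1],
    [[0,0,0],[0,0,0],-1],
    [[0,0,0],[0,-0.4,0],-1],
    [[0,0,0],[0,-0.8,0],-1],
    [[0,0,0],[0,-1,0],-1],
    [[0,0,0],[0,-1,0],-1],
    [[0,0,0],[0,-1,0],-1],
    [[0,0,0],[0,-0.8,0],-1]
  ]
}}

```text
time: 4.8
tool_pos: [0.5254, 0.0769, 0.2544]
ee_rot: [-1.371, 0.909, -0.911]
force: [1.3, 0.3, 0.1]
finger_gap: 0.0006
```

Run:
```python
from h import *
import pickle
s=read_state();print(s['time'],s['tool_pos'],s['qpos'],s['force'])
i=camera_info("wrist");im=grab_frame("wrist");cv2.imwrite("pics/w3.png",im);pickle.dump(i,open("w3.pkl","wb"))
```

```text
4.8 [0.52543132 0.0768826  0.25440924] [ 9.88622167e-04  3.45393537e-01  1.49384289e+00 -1.27883085e-04
  1.30084388e+00  1.17272426e+00] [1.2881978  0.25570535 0.12290011]
```

View pics/w3.png

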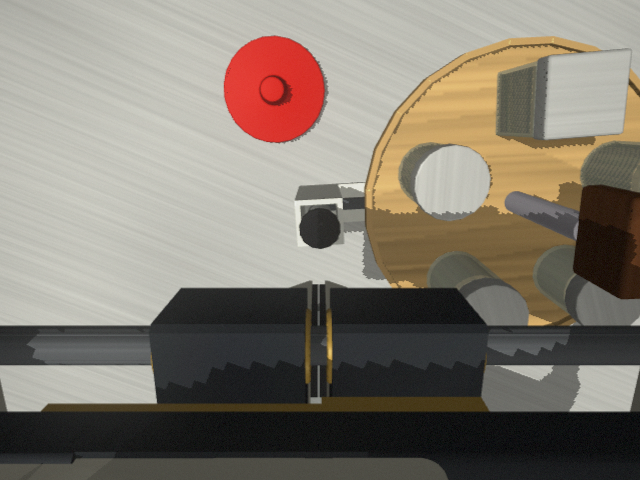

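Run:
```python
from h import *
import pickle
from scipy.optimize import least_squares
i=pickle.load(open("w3.pkl","rb"));a=cv2.imread("pics/w3.png");h=cv2.cvtColor(a,cv2.COLOR_BGR2HSV)
m=cv2.inRange(h,(10,80,90),(28,255,255));m[320:]=0;m[:,640:]=0
pts=np.argwhere(m>0)[:,::-1].astype(np.float32)
hull=cv2.convexHull(pts)[:,0];hull=hull[(hull[:,0]<600)&(hull[:,1]<300)]
H=np.array([onz("",*p,.048,i)[:2] for p in hull])
r=least_squares(lambda q:np.hypot(*(H-q[:2]).T)-.126,[.6,-.07],loss='soft_l1',f_scale=.001);print(r.x,np.abs(r.fun).mean())
S=np.array([onz("",*p,.122,i)[:2] for p in((548,56),(630,49),(627,134),(537,139))]);print(S,S.mean(0))
d=S.mean(0)-r.x;print("ang sq",np.arctan2(d[1],d[0]),np.hypot(*d))
print("cap",onz("",319.5,228,.102,i))
```

```text
[ 0.59831786 -0.07176599] 0.000407012454474416
[[ 0.6811645  -0.00774679]
 [ 0.70356442 -0.05081252]
 [ 0.66125833 -0.07705828]
 [ 0.63663441 -0.02658765]] [ 0.67065542 -0.04055131]
ang sq 0.40737520371824515 0.078785015373561
cap [0.52599331 0.0749769  0.102     ]
```

{"fn": "send_rows", "kwargs": {
  "deltas": [
    [[0,0,0],[0.5,0,0],-1],
    [[0,0,0],[0.7,0,0],-0.5],
    [[0,0,0],[0.8,0,0],0],
    [[0,0,0],[0.8,0,0.1],0.3],
    [[0,0,0],[0.8,0,0.1],0.3],
    [[0,0,0],[0.8,0,0.05],0.3],
    [[0,0,0],[0.7,0,0],0.3],
    [[0,0,0],[0.46,0,0],0.3]
  ]
}}

```text
time: 5.52
tool_pos: [0.5974, -0.0758, 0.2514]
ee_rot: [-1.372, 0.912, -0.911]
force: [-0.4, -0.3, -0.5]
finger_gap: 0.0425
```

{"fn": "send_rows", "kwargs": {
  "deltas": [
    [[0,-0.06,0],[0,0,0],0.3],
    [[0,0,0],[0,0,0],0.3]
  ]
}}

```text
time: 5.68
tool_pos: [0.5969, -0.0746, 0.2515]
ee_rot: [-1.393, 0.865, -0.863]
force: [-0.4, 0.7, 0.4]
finger_gap: 0.0559
```

Run:
```python
from h import *
import pickle
s=read_state();print(s['time'],s['tool_pos'],s['qpos'],s['force'])
i=camera_info("wrist");im=grab_frame("wrist");cv2.imwrite("pics/w4.png",im);pickle.dump(i,open("w4.pkl","wb"))
b=grab_frame("side");cv2.imwrite("pics/s4.png",cv2.resize(b[140:300,230:430],(750,600),interpolation=cv2.INTER_CUBIC))
b=grab_frame("scene");cv2.imwrite("pics/c4.png",cv2.resize(b[195:355,235:435],(750,600),interpolation=cv2.INTER_CUBIC))
```

```text
5.6833 [ 0.59692736 -0.07461798  0.25154183] [-2.51735157e-01  4.81066690e-01  1.28927947e+00  6.60821492e-05
  1.37252151e+00  8.59307309e-01] [-0.43286766  0.74911379  0.37615383]
```

View pics/w4.png

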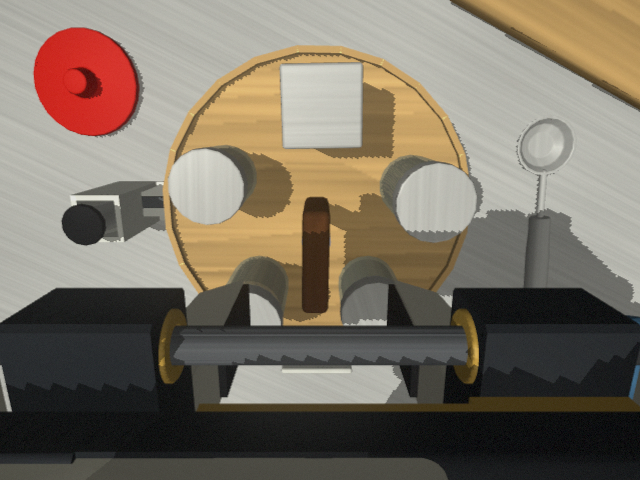

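View pics/s4.png

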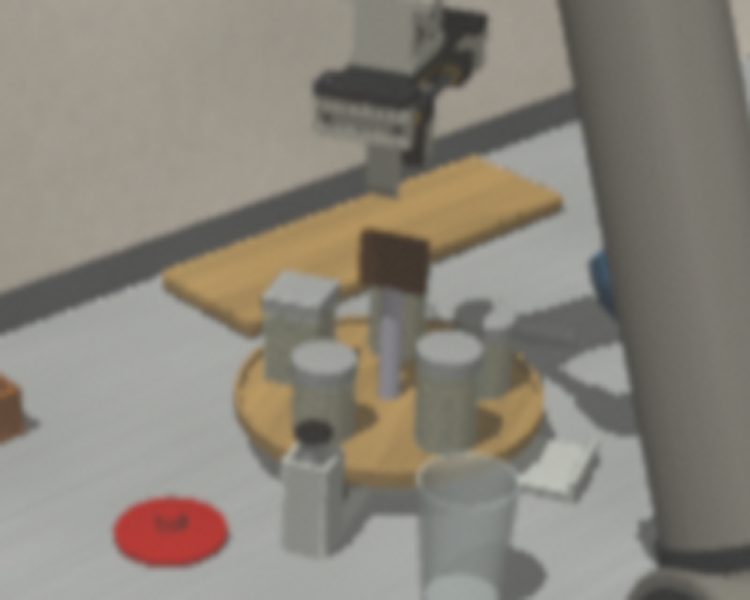

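View pics/c4.png

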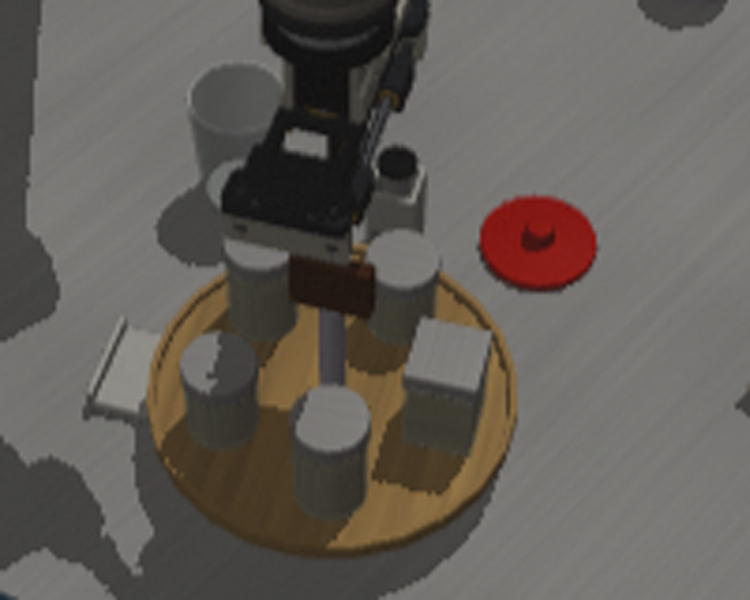

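The handle is centred between the jaws and parallel to them, at columns 303–329. The square jar is opposite the lip at (322,106). Descending to grip.

{"fn": "send_rows", "kwargs": {
  "deltas": [
    [[0,0,0],[0,0.4,0],0.3],
    [[0,0,0],[0,0.6,0],0.3],
    [[0,0,0],[0,0.7,0],0.3],
    [[0,0,0],[0,0.6,0],0.3],
    [[0,0,0],[0,0.4,0],0.3],
    [[0,0,0],[0,0.15,0],0.3],
    [[0,0,0],[0,0,0],0.3],
    [[0,0,0],[0,0,0],0.3]
  ],
  "newtons": 20
}}

```text
time: 6.5
tool_pos: [0.5973, -0.0737, 0.1676]
ee_rot: [-1.392, 0.864, -0.866]
force: [0.3, 0.6, -0.4]
finger_gap: 0.0596
```

{"fn": "send_rows", "kwargs": {
  "deltas": [
    [[0,0,0],[0,0,0],-0.4],
    [[0,0,0],[0,0,0],-0.6],
    [[0,0,0],[0,0,0],-0.8],
    [[0,0,0],[0,0,0],-1],
    [[0,0,0],[0,0,0],-1],
    [[0,0,0],[0,0,0],-1],
    [[0,0,0],[0,0,0],-1],
    [[0,0,0],[0,0,0],-1]
  ]
}}

```text
time: 7.17
tool_pos: [0.5965, -0.0731, 0.1669]
ee_rot: [-1.391, 0.867, -0.863]
force: [-4.2, 5.0, 2.7]
finger_gap: 0.0136
```

{"fn": "send_rows", "kwargs": {
  "deltas": [
    [[0,-0.02,0],[0,0,0],-1],
    [[0,-0.04,0],[0,0,0],-1],
    [[0,-0.05,0],[0,0,0],-1],
    [[0,-0.05,0],[0,0,0],-1],
    [[0,-0.05,0],[0,0,0],-1],
    [[0,-0.05,0],[0,0,0],-1]
  ]
}}

```text
time: 7.67
tool_pos: [0.5967, -0.0733, 0.167]
ee_rot: [-1.467, 0.664, -0.662]
force: [-2.3, 3.6, 1.9]
finger_gap: 0.0141
```

Run:
```python
from h import *
s=read_state();R=cv2.Rodrigues(s['ee_rot'])[0];print(s['time'],s['tool_pos'],np.arctan2(R[1,0],R[0,0]),s['qpos'][5],s['force'],s['ft_torque'])
```

```text
7.6667 [ 0.59668319 -0.07334481  0.16696376] -0.8489590347119184 0.5985709599827819 [-2.25159762  3.56448671  1.92405685] [0.47037358 0.20876742 0.00248636]
```

The turntable is unlocked: it turned 0.26 rad at near-zero torque. Continuing.

{"fn": "send_rows", "kwargs": {
  "deltas": [
    [[0,-0.06,0],[0,0,0],-1],
    [[0,-0.07,0],[0,0,0],-1],
    [[0,-0.08,0],[0,0,0],-1],
    [[0,-0.08,0],[0,0,0],-1],
    [[0,-0.08,0],[0,0,0],-1],
    [[0,-0.08,0],[0,0,0],-1],
    [[0,-0.08,0],[0,0,0],-1],
    [[0,-0.08,0],[0,0,0],-1]
  ]
}}

```text
time: 8.33
tool_pos: [0.5973, -0.0737, 0.1669]
ee_rot: [-1.562, 0.186, -0.187]
force: [0.4, 1.4, -0.1]
finger_gap: 0.0143
```

{"fn": "send_rows", "kwargs": {
  "deltas": [
    [[0,-0.08,0],[0,0,0],-1],
    [[0,-0.08,0],[0,0,0],-1],
    [[0,-0.08,0],[0,0,0],-1],
    [[0,-0.08,0],[0,0,0],-1],
    [[0,-0.08,0],[0,0,0],-1],
    [[0,-0.08,0],[0,0,0],-1],
    [[0,-0.08,0],[0,0,0],-1],
    [[0,-0.08,0],[0,0,0],-1]
  ]
}}

```text
time: 9.0
tool_pos: [0.5981, -0.0736, 0.1669]
ee_rot: [-1.548, -0.318, 0.314]
force: [4.6, 2.0, -1.3]
finger_gap: 0.0137
```

{"fn": "send_rows", "kwargs": {
  "deltas": [
    [[0,-0.08,0],[0,0,0],-1],
    [[0,-0.08,0],[0,0,0],-1],
    [[0,-0.08,0],[0,0,0],-1],
    [[0,-0.08,0],[0,0,0],-1],
    [[0,-0.08,0],[0,0,0],-1],
    [[0,-0.08,0],[0,0,0],-1],
    [[0,-0.08,0],[0,0,0],-1],
    [[0,-0.08,0],[0,0,0],-1]
  ]
}}

```text
time: 9.67
tool_pos: [0.5987, -0.0731, 0.1669]
ee_rot: [-1.415, -0.815, 0.809]
force: [7.4, 5.0, -3.0]
finger_gap: 0.0142
```

{"fn": "send_rows", "kwargs": {
  "deltas": [
    [[0,-0.08,0],[0,0,0],-1],
    [[0,-0.08,0],[0,0,0],-1],
    [[0,-0.08,0],[0,0,0],-1],
    [[0,-0.08,0],[0,0,0],-1],
    [[0,-0.07,0],[0,0,0],-1],
    [[0,-0.06,0],[0,0,0],-1],
    [[0,-0.04,0],[0,0,0],-1],
    [[0,-0.02,0],[0,0,0],-1]
  ]
}}

```text
time: 10.33
tool_pos: [0.5988, -0.0725, 0.1669]
ee_rot: [-1.22, -1.199, 1.191]
force: [7.5, 6.6, -3.5]
finger_gap: 0.0139
```

Run:
```python
from h import *
s=read_state();R=cv2.Rodrigues(s['ee_rot'])[0];print(s['time'],s['tool_pos'],np.arctan2(R[1,0],R[0,0]),s['qpos'],s['force'],s['ft_torque'])
print(R.round(3))
b=grab_frame("side");cv2.imwrite("pics/s5f.png",b);cv2.imwrite("pics/s5.png",cv2.resize(b[140:300,230:430],(750,600),interpolation=cv2.INTER_CUBIC))
b=grab_frame("scene");cv2.imwrite("pics/c5f.png",b);cv2.imwrite("pics/c5.png",cv2.resize(b[205:355,235:435],(800,600),interpolation=cv2.INTER_CUBIC))
```

```text
10.3333 [ 0.59880695 -0.07252078  0.16691965] 1.5511750255213714 [-0.24889364  0.5494414   1.41456766  0.00296752  1.17403368 -1.80120677] [ 7.52668695  6.5743434  -3.45532097] [ 0.92784791 -1.1440024  -0.12175237]
[[ 0.02   0.004 -1.   ]
 [ 1.     0.002  0.02 ]
 [ 0.002 -1.    -0.004]]
```

View pics/s5.png

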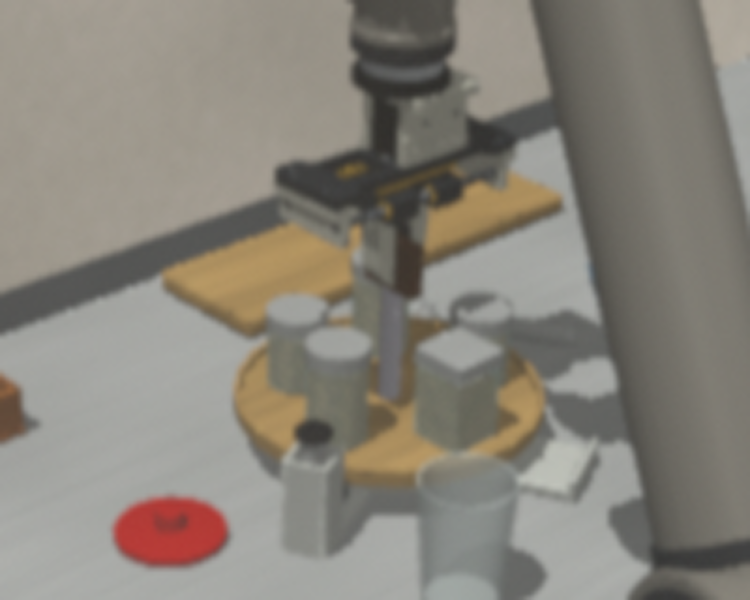

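View pics/c5.png

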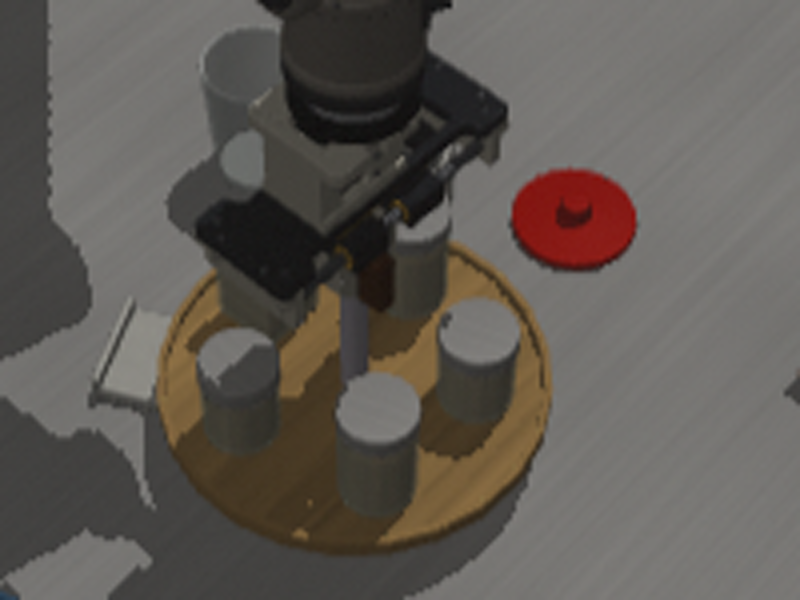

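{"fn": "send_rows", "kwargs": {
  "deltas": [
    [[0,-0.04,0],[0,0,0],-1],
    [[0,-0.07,0],[0,0,0],-1],
    [[0,-0.08,0],[0,0,0],-1],
    [[0,-0.08,0],[0,0,0],-1],
    [[0,-0.08,0],[0,0,0],-1],
    [[0,-0.07,0],[0,0,0],-1],
    [[0,-0.04,0],[0,0,0],-1],
    [[0,-0.02,0],[0,0,0],-1]
  ]
}}

```text
time: 11.1
tool_pos: [0.5986, -0.072, 0.1669]
ee_rot: [-0.957, -1.544, 1.536]
force: [7.0, 9.0, -2.5]
finger_gap: 0.0138
```

{"fn": "send_rows", "kwargs": {
  "deltas": [
    [[0,0,0],[0,0,0],-1],
    [[0,0,0],[0,0,0],-1],
    [[0,0,0],[0,0,0],-1]
  ]
}}

```text
time: 11.35
tool_pos: [0.5987, -0.072, 0.1669]
ee_rot: [-0.958, -1.543, 1.535]
force: [7.0, 9.1, -1.8]
finger_gap: 0.0137
```

Run:
```python
from h import *
import pickle
s=read_state();R=cv2.Rodrigues(s['ee_rot'])[0];print(s['time'],s['tool_pos'],np.arctan2(R[1,0],R[0,0]),s['qpos'],s['force'],s['ft_torque'])
i=camera_info("wrist");im=grab_frame("wrist");cv2.imwrite("pics/w6.png",im);pickle.dump(i,open("w6.pkl","wb"))
b=grab_frame("side");cv2.imwrite("pics/s6f.png",b);cv2.imwrite("pics/s6.png",cv2.resize(b[190:310,250:410],(800,600),interpolation=cv2.INTER_CUBIC))
b=grab_frame("scene");cv2.imwrite("pics/c6f.png",b);cv2.imwrite("pics/c6.png",cv2.resize(b[205:355,235:435],(800,600),interpolation=cv2.INTER_CUBIC))
```

```text
11.35 [ 0.59866538 -0.07195755  0.16690727] 2.0292154985942967 [-0.24842273  0.54932934  1.41480642  0.00379794  1.17446652 -2.27909749] [ 7.03592462  9.08381027 -1.80362823] [ 1.33042728 -1.09464987 -0.00316962]
```

View pics/s6.png

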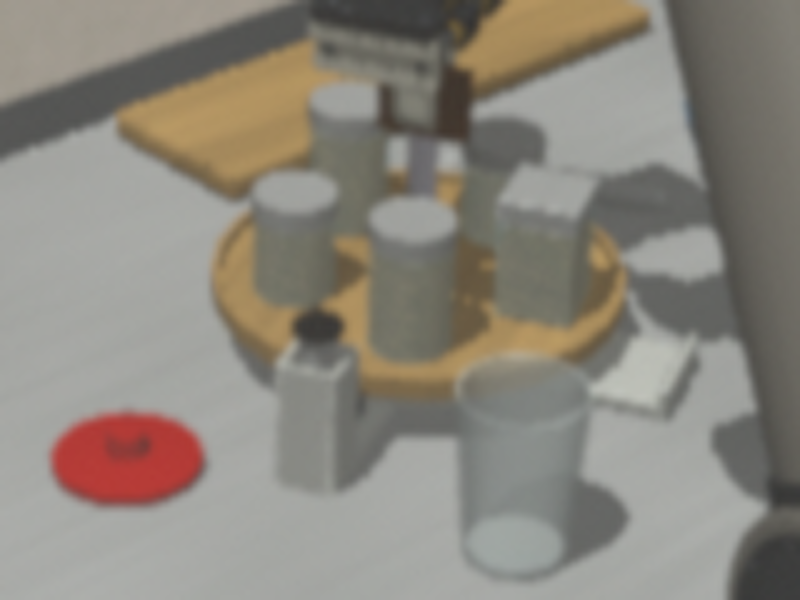

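View pics/c6.png

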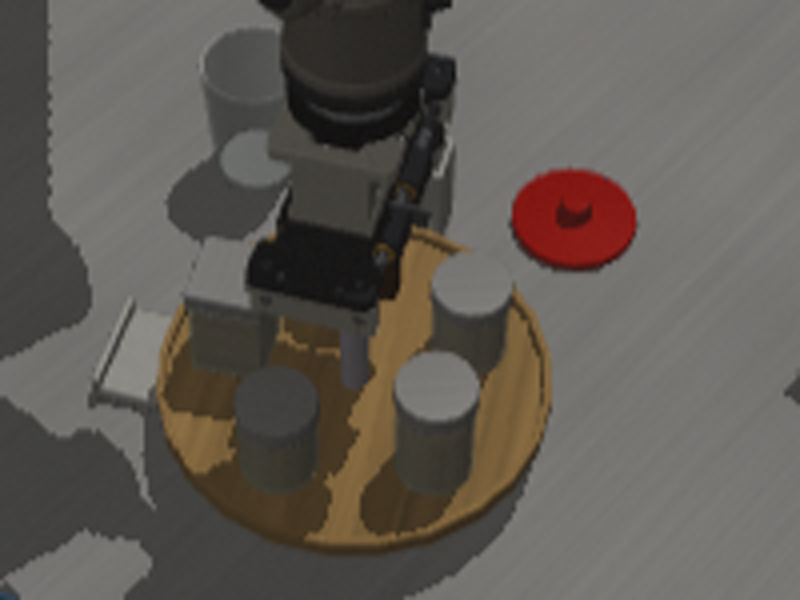

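View pics/w6.png

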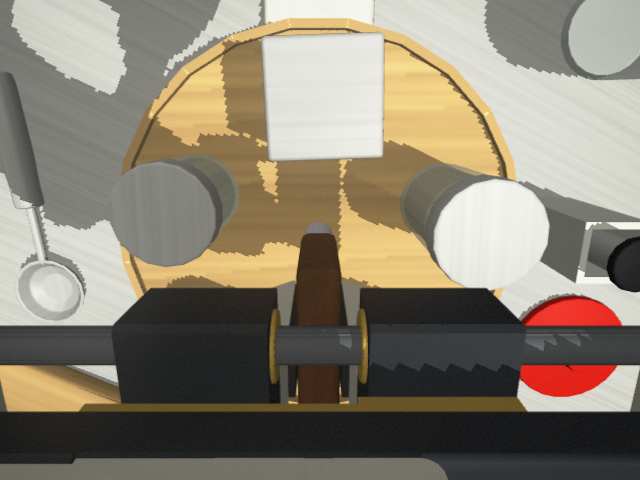

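Wrist view: square jar lid corners are near (262,36), (383,32), (383,156), (270,160). The lip, columns 265–374, is directly behind it and slightly left of the jar's centre.

Run:
```python
from h import *
import pickle
from scipy.optimize import least_squares
i=pickle.load(open("w6.pkl","rb"))
a=cv2.imread("pics/w6.png");h=cv2.cvtColor(a,cv2.COLOR_BGR2HSV)
m=cv2.inRange(h,(8,60,50),(28,255,255));m[300:]=0;m[:,:120]=0
n,lab,st,_=cv2.connectedComponentsWithStats(m);print(st[1:][st[1:,4]>500])
p=np.argwhere(m>0)[:,::-1].astype(np.float32);hl=cv2.convexHull(p)[:,0];hl=hl[(hl[:,1]<180)]
H=np.array([onz("",*q,.048,i)[:2] for q in hl])
r=least_squares(lambda q:np.hypot(*(H-q[:2]).T)-.126,[.6,-.07],loss='soft_l1',f_scale=.001);print("axis",r.x,np.abs(r.fun).mean())
S=np.array([onz("",*q,.122,i)[:2] for q in((262,36),(383,32),(383,156),(270,160))]);c=S.mean(0)
print("sq",c)
g=lambda x,y:(250+(x+.5)/5-.5,190+(y+.5)/5-.5)
f=lambda x,y:(235+(x+.5)/4-.5,205+(y+.5)/4-.5)
c2=np.mean([onz("side",*g(*q),.122)[:2] for q in((520,163),(600,178),(577,222),(497,206))],0)
c3=np.mean([onz("scene",*f(*q),.122)[:2] for q in((205,240),(185,295),(262,303))],0)
print("side",c2)
l=onz("",265,5,.006,i),onz("",374,5,.006,i);print("lip line mid",np.mean(l,0))
mid=np.mean(l,0)[:2]
for ax in(r.x,np.array([.5975,-.0735])):
  lm=np.arctan2(*(ax-mid)[::-1]);
  for yaw in(.45,.465,lm):
    e=np.array([np.cos(yaw),np.sin(yaw)]);nn=np.array([-e[1],e[0]])
    print(round(yaw,3),[( round((q-ax)@e,4),round((q-ax)@nn,4)) for q in(c,c2)])
```

```text
[[  120    18   397   282 55042]]
axis [ 0.59711634 -0.07374225] 0.0003470032571046161
sq [ 0.5252471  -0.10609951]
side [ 0.52034693 -0.09991684]
lip line mid [ 0.46985361 -0.13550633  0.006     ]
0.45 [(np.float64(-0.0788), np.float64(0.0021)), (np.float64(-0.0805), np.float64(0.0098))]
0.465 [(np.float64(-0.0787), np.float64(0.0033)), (np.float64(-0.0804), np.float64(0.011))]
0.452 [(np.float64(-0.0788), np.float64(0.0023)), (np.float64(-0.0805), np.float64(0.01))]
0.45 [(np.float64(-0.0792), np.float64(0.0021)), (np.float64(-0.081), np.float64(0.0098))]
0.465 [(np.float64(-0.0792), np.float64(0.0033)), (np.float64(-0.0808), np.float64(0.011))]
0.452 [(np.float64(-0.0792), np.float64(0.0022)), (np.float64(-0.0809), np.float64(0.0099))]
```

The jar sits about 3–4 mm to +y of the centre line, after removing the side camera's known bias. I'll nudge 0.045 rad further counter-clockwise and also ease the sideways load on the wrist.

{"fn": "send_rows", "kwargs": {
  "deltas": [
    [[0,-0.02,0],[0,0,0],-1],
    [[0,-0.025,0],[0,0,0],-1],
    [[0,0,0],[0,0,0],-1],
    [[0,0,0],[0,0,0],-1],
    [[0,0,0],[0,0,0],-1],
    [[0,0,0],[0,0,0],-1],
    [[0,0,0],[0,0,0],-1]
  ]
}}

```text
time: 12.08
tool_pos: [0.5986, -0.0719, 0.1669]
ee_rot: [-0.929, -1.574, 1.566]
force: [6.2, 9.4, -2.1]
finger_gap: 0.014
```

Run:
```python
from h import *
import pickle
s=read_state();R=cv2.Rodrigues(s['ee_rot'])[0];print(s['time'],s['tool_pos'],np.arctan2(R[1,0],R[0,0]),s['force'],s['ft_torque'],s['finger_gap'],s['joint_velocities'])
i=camera_info("wrist");im=grab_frame("wrist");cv2.imwrite("pics/w7.png",im);pickle.dump(i,open("w7.pkl","wb"))
b=grab_frame("side");cv2.imwrite("pics/s7.png",cv2.resize(b[190:310,250:410],(800,600),interpolation=cv2.INTER_CUBIC))
```

```text
12.0833 [ 0.5986494  -0.07191625  0.16693386] 2.0742027464396493 [ 6.19262769  9.40939651 -2.09873078] [ 1.38160243 -1.06023925  0.01734967] 0.014004171844599471 [ 0.00159918  0.00146461  0.00062948 -0.00069494  0.00170626  0.0011546 ]
```

View pics/w7.png

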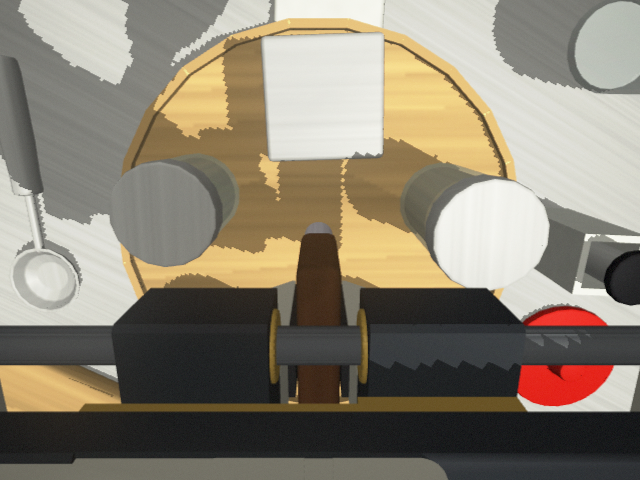

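View pics/s7.png

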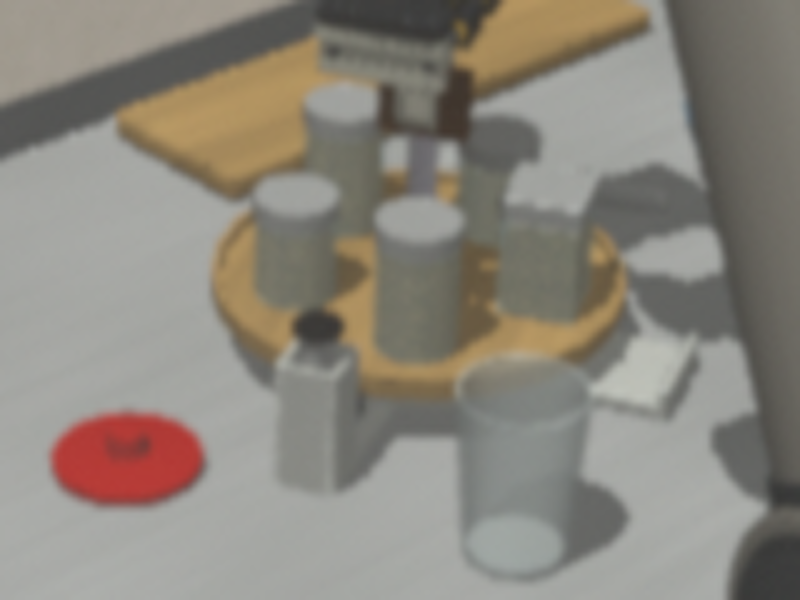

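Run:
```python
from h import *
import pickle
i=pickle.load(open("w7.pkl","rb"))
c=np.mean([onz("",*q,.122,i)[:2] for q in((262,36),(383,32),(383,156),(270,160))],0)
mid=np.mean([onz("",275,5,.006,i),onz("",383.5,5,.006,i)],0)[:2]
ax=np.array([.5973,-.0737])
for yaw in(.45,.465,np.arctan2(*(ax-mid)[::-1])):
    e=np.array([np.cos(yaw),np.sin(yaw)]);nn=np.array([-e[1],e[0]]);print(round(yaw,3),(c-ax)@e,(c-ax)@nn)
finish_job()
```

```text
0.45 -0.07898121958624428 -0.001438506295188404
0.465 -0.07899391115091771 -0.0002536705989070709
0.453 -0.07898513179123876 -0.0012047006318895027
the job is handed in; nothing more can be done
```

I unlocked the carousel, turned it about 180° by its bar handle until the square jar stood at the front, and handed the job in still gripping the handle. The hand-in gives no verdict.

- **Plunger:** I pressed it with closed fingers until it bottomed, at 37 N with the TCP at z 0.1046, which is about the full 16 mm. The turntable then turned with almost no torque. I could not read the bolt's position directly.
- **Jar position:** the wrist camera puts the square jar 79 mm from the axis on the lip's side and within about 1.5 mm of the centre line.
- **Camera disagreement:** before the last small turn of 0.045 rad, the side camera put the jar about 7 mm further to +y than the wrist camera did. It had shown about a 6 mm shift relative to the scene camera at the start, so I went with the wrist camera.
- **Final state:** the arm was still, holding the 14 mm bar with the grip set to 20 N and the TCP about 2 mm from the grip point. About 11 N of steady sideways force remained at the wrist. I had meant to ease it but left it.
- **Other things:** all five jars were standing in the last side view, and the bystanders visible in the last wrist and side views looked unmoved. The mug, bowl and tin were not in those views, and the arm did not go down near them. The job used about 12 s of the 72 s.

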